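# Bolt the gauge box shut against its spring safety catch

### The job

Lock the steel gauge box: with one fingertip press down and hold the long spring treadle of the safety catch, and meanwhile push the bolt's upright lug with the other fingertip until the bolt is fully home in its keeper. Then let go, so that the treadle springs back up and locks the bolt. Do not lift anything, and leave the loose nuts and the machine bolt where they stand.

Things in the scene. Friction and masses are not known exactly. Their poses are not given: they have to be found in the camera images.
- gauge_box: low grey steel box, fixed. Origin on its underside; it spans x -75..75, y -100..95 mm in its own axes, z up; lid at z = 55. Two fittings run along y on the lid: the catch treadle on the -x side (nearer the robot), the bolt on the +x side. Apart from treadle and lug nothing is higher than z = 72; behind (-y of) the lug nothing higher than 67. The bolt slides towards +y (the robot's left).
- bolt (a joint): travel of the bolt in m along box +y: 0 drawn back, 0.044 at its stop, fully home. About 2 N friction; stays where left. Three catch teeth block it (from 2.5, 16.5 and 30.5 mm of travel on): it slides only while the catch is held down and is caught again part way; beyond 41.5 mm the last tooth springs up behind it and locks it.
- catch (a joint): how far the catch is pressed down, in m: 0 sprung up, 0.012 at its stop. The bolt is free beyond 0.006; 0.008 to 0.011 is a good depth. Straight down; the spring takes about 3 N to start and 7 N at the stop.
- treadle: the part of the catch to press: a ribbed steel bar 30 mm wide (box x -51..-21), 110 mm long (box y -88..22), with its top at box z = 85 when up and 73 when fully down. Its origin coincides with that of the box when up (not on the bar).
- treadle_top (a point): the middle of the treadle's upper face (box x = -36, y = -33, z = 85 when up); sinks with it
- lug: the bolt's upright lug: a steel plate 30 mm wide (box x 21..51), 12 mm thick along y, its top at box z = 105, 50 mm above the lid. Its origin coincides with that of the box while the bolt is at 0 (not on the lug).
- lug_back (a point): middle of the lug's back face, the one to push (faces box -y), 15 mm under its top: box x = 36, z = 90, y = -42 with the bolt at 0. Treadle and lug are 72 mm apart between middle lines with 42 mm free between: spread fingers span both and can travel along y as one, a fingertip sliding on the long treadle.
- small_nut: loose black hexagon nut, 24x27x19 mm, standing on the box's rim near the keeper; origin under its middle; to be left alone
- rusty_nut: loose brown hexagon nut, 30x34x24 mm, on the bench left of the box; origin under its middle; to be left alone
- machine_bolt: loose rusty machine bolt standing on its head, 24x27x65 mm, on the bench right of the box; origin under its middle; to be left alone
- keeper (a point): top of the keeper, the staple on the box's fixed rim into which the bolt slides (box x = 36, y = 72, z = 72 mm)

How it is judged (in metres and radians):
On the way, in this order (a step that is already met when the one before it is completed fails the run):
1. a finger presses the treadle down while the bolt is still drawn back (value of joint catch above 0.005 m and value of joint bolt below 0.008 m and contact force between the fingers and treadle above 0.5 N), for 0.02 s.
2. part way along, one finger holds the treadle down and the other pushes the lug (value of joint catch above 0.005 m and value of joint bolt between 0.012 and 0.042 m and contact force between the fingers and treadle above 0.3 N and contact force between the fingers and lug above 0.3 N), for 0.04 s.
At the end, for the whole second after the job is handed in: The bolt is home (at least 40.5 of its 44 mm) and at rest, the treadle has sprung back up (within 2.5 mm of the top) so that it locks the bolt, and the two nuts and the machine bolt stand within 20 mm of where they were (value of joint bolt above 0.0405 m and value of joint catch below 0.0025 m and linear speed of lug below 0.01 m/s and distance of each of small_nut, rusty_nut, machine_bolt from where it was at the start of the episode below 0.02 m); the robot touches nothing.
It fails at once if a loose nut or the machine bolt is shoved away or lifted (moved more than 20 mm) (distance of any of small_nut, rusty_nut, machine_bolt from where it was at the start of the episode above 0.02 m).
It fails at once if the machine bolt is knocked over (angle between machine_bolt's own z axis and vertical above 0.5 rad).
It also fails if it takes over 38 s, if anything falls off the work surface, if the arm or the gripper's body presses on something with over 40 N, if the wrist force passes 120 N, or if a joint passes its speed limit or range.

### The arm

A 6-joint arm with a two-finger parallel gripper is mounted at the origin on a cart in front of the work surface, level with it; the furniture and walls round the work are solid. World frame = base frame: x ahead of the robot, y to its left, z up, the work surface at z = 0. Lengths are in mm, angles in rad, forces in N, time in s.
With the tool pointing down it reaches from about 300 to 1000 mm from the base axis. Payload 5.1 kg.
Tool frame: the origin (TCP) lies between the finger pads; the fingertips stand robot.tip_reach ahead of it and the grasp point (between the pads) is the TCP (robot.tip_reach is the distance from the TCP to the fingertips, in mm); z points along the fingers, y is the direction in which the jaws open and shut (so a half turn about z gives the same grasp; the last joint's range is limited). The gripper opens to 95 mm and grips with 3 to 60 N. Pads are 20 mm wide; open, the fingers measure 119 mm over their backs; the gripper's body (75 mm by 180 mm) begins 59 mm behind the grasp point.
Start: joints at [1.243, 0.124, 1.65, -0, 1.367, -0.083], TCP at [157.558, 630.603, 233.656] pointing down, gripper open.
Joint ranges: [-2.61, 2.61], [-1.02, 2.33], [0.03, 2.71], [-1.35, 4.49], [0.32, 2.68], [-2.91, 2.91]. Speed limits (rad/s): [2.57, 2.57, 3.14, 3.14, 3.14, 3.14].

### API

Orientations are given as a unit quaternion [w, x, y, z].
In Python, from plant import robot gives the robot as it stands. The module is installed in compiled form; this text tells all that it offers.
- The arm moves only by the tool send_rows, never from a script. Its argument "targets" is a list of rows, each a list of 3 entries, a list of its own where there are three numbers: the shift along the tool's x, y, z in units of 20 mm (1.0 is 20 mm), then the turn, a rotation vector about the tool's x, y, z in units of 0.12 rad (1.0 is 0.12 rad), then the gripper's target within -1 to 1 (shut at 1, half-way at 0, fully open at -1). A call has 1 to 5 rows; each row shifts and turns the pose as measured when the row begins, along the tool's axes as they then stand; what a row does not reach is not made up. A row lasts 1/12 s, in which the tool goes at most 41.7 mm and 7.16 degrees, less where a joint would pass 70% of its speed; a pose out of reach is approached as far as the arm can. A call with a number of a shift or a turn outside -1 to 1 is refused whole. A call with a gripper value outside its range is refused whole. The fingers move at their own pace and stop on an object; "force" is the grip in N (left out, the last holds). Time passes only in rows, so rows that do not move let the fingers close. It gives the time, the measured TCP pose, the force and the opening at its end, in the units of the state.
- robot.get_obs(): the state, without advancing time (a new reading comes with each control period).
- robot.get_image(name): name is "scene" or "top" or "wrist"; returns a dict with "pixels" (384x512x3 uint8, blue, green, red), "fx", "fy", "cx", "cy" (pixels), "position" and "attitude" of the camera in the world. Camera axes: x right, y up, looking along -z (the intrinsics and any distortion apply to the point x, -y, -z); pixel columns grow to the right and rows downward; lengths in mm; the calibration is good to about 2 mm. A picture is of the moment at which its call begins. There is no depth.
- robot.job_done(): hands the job in, once; it reports no verdict.
Trained networks look in the newest picture that a camera, given by its name, has taken for a name from the list of things; names that differ only in an ending like _2 or _b are one class to them, and where a whole thing is asked for, a point or a joint stands for the part that bears it (a point fixed in the world has none). Each returns a list of dicts, best first, with "p" (0 to 1); they miss things now and then, are a little off and sometimes report something else, mostly with a low value. They report only what shows in the picture. A call takes as long as a camera call.
- robot.boxes_of(camera, thing): "bbox" ([left, top, width, height] in pixels, round what is visible of it).
The state is a dict: "clock": time; "joint_pos": joint angles; "joint_vel": joint speeds; "joint_efforts": joint torques, N m; "ee_pos": TCP position; "eef_rot": TCP orientation; "wrist_force": force on the tool from outside, world axes, zero at the start; "moment": the same for the moment, N m; "finger_gap": opening from 0.0 (shut) to 1.0 (fully open).
Only numpy, scipy, OpenCV 4.12 (cv2) and the standard library are available. Lean on these libraries where they do the work, as an engineer would, in place of code of your own. Each camera call takes 0.05 s, during which the arm holds its last target. There are 200 camera calls.

## Working session

There is one attempt and no reset: what is moved stays moved. The work goes in short steps, Python scripts to look and compute and a tool call to move; the robot and the scene stay as the last step left them, time stands still between calls to the robot, and variables do not carry over. Pictures are saved under pics/ and viewed, on a budget of 10 in all, crops included, one or two more only if the job needs it, and the job is handed in when it is done.

Besides the shell and the picture viewer there is one more tool, called after ">>>" as name(argument=value, ...), one argument or row to a line, values as JSON. send_rows: Moves the arm, as the interface text tells. Its arguments: {"type":"object","properties":{"targets":{"type":"array","items":{"type":"array"}},"force":{"type":"number"}},"required":["targets"]}

```bash
mkdir -p pics; cat > h.py <<'E'
import numpy as np, cv2
from scipy.spatial.transform import Rotation as R
from plant import robot
def rot(q): return R.from_quat([q[1],q[2],q[3],q[0]])
def cam(n):
    im=robot.get_image(n); return im
def att(im):
    a=np.array(im["attitude"],float)
    return a if a.shape==(3,3) else rot(a).as_matrix()
def proj(im,P):
    c=(np.atleast_2d(P)-np.array(im["position"]))@att(im)
    return np.c_[im["fx"]*c[:,0]/-c[:,2]+im["cx"], im["fy"]*-c[:,1]/-c[:,2]+im["cy"]]
def ray(im,uv):
    d=np.array([(uv[0]-im["cx"])/im["fx"],-(uv[1]-im["cy"])/im["fy"],-1]); return np.array(im["position"]),att(im)@d
def onz(im,uv,z):
    o,d=ray(im,uv); return o+d*(z-o[2])/d[2]
E
python3 - <<'E'
from h import *
o=robot.get_obs(); print(o, robot.tip_reach)
for n in ["scene","top"]:
    im=cam(n); cv2.imwrite(f"pics/{n}0.png",im["pixels"])
    print(n,{k:v for k,v in im.items() if k!="pixels"})
    for t in ["gauge_box","treadle","lug","small_nut","rusty_nut","machine_bolt"]:
        print(t,[(np.round(b["bbox"]).tolist(),round(b["p"],2)) for b in robot.boxes_of(n,t)[:2]])
E
```

```text
{'clock': 0.0, 'joint_pos': array([ 1.24340563e+00,  1.24528817e-01,  1.65165202e+00, -2.83998740e-05,
        1.36747328e+00, -8.25786992e-02]), 'joint_vel': array([ 8.88140816e-04,  6.70235474e-04,  1.44782109e-03,  7.02503075e-05,
        2.55936567e-03, -3.72082505e-04]), 'joint_efforts': array([ 1.03431004e-03, -4.17600524e+01, -3.59931171e+01,  7.73345539e-02,
        4.91369690e-02, -1.75432401e-04]), 'ee_pos': array([157.3749731 , 630.05315443, 232.38464398]), 'eef_rot': array([-1.96194700e-04,  1.22097632e-01,  9.92517559e-01, -1.01198453e-03]), 'wrist_force': array([ 0.30079679, -0.49691721,  0.31589966]), 'moment': array([ 0.04730131, -0.01704542,  0.05526557]), 'finger_gap': 1.0016194975538328} 19.0
scene {'fx': 417.54704185324607, 'fy': 417.54704185324607, 'cx': 256.4934211593709, 'cy': 192.83087236000185, 'position': array([  28.64130519, -499.97686402,  589.81948984]), 'attitude': array([ 0.83107325,  0.42314818, -0.15764448, -0.32467073])}
gauge_box [([220.0, 181.0, 102.0, 91.0], 0.63)]
treadle [([241.0, 199.0, 38.0, 45.0], 0.74)]
lug [([272.0, 197.0, 29.0, 26.0], 0.63)]
small_nut [([236.0, 183.0, 12.0, 12.0], 0.67), ([242.0, 199.0, 33.0, 41.0], 0.43)]
rusty_nut [([238.0, 186.0, 9.0, 10.0], 0.36)]
machine_bolt [([288.0, 259.0, 12.0, 32.0], 0.68)]
top {'fx': 466.60126995417124, 'fy': 466.60126995417124, 'cx': 261.7021998417122, 'cy': 194.67468905687204, 'position': array([408.21507345,  18.61491219, 925.80858687]), 'attitude': array([ 0.71359991,  0.02816748, -0.03113641, -0.69929413])}
gauge_box [([222.0, 142.0, 118.0, 106.0], 0.71)]
treadle [([262.0, 203.0, 62.0, 31.0], 0.79)]
lug [([267.0, 165.0, 47.0, 41.0], 0.95)]
small_nut [([234.0, 182.0, 12.0, 16.0], 0.46), ([339.0, 226.0, 21.0, 15.0], 0.36)]
rusty_nut [([206.0, 186.0, 19.0, 13.0], 0.69)]
machine_bolt [([345.0, 226.0, 15.0, 18.0], 0.69)]
```

View pics/top0.png

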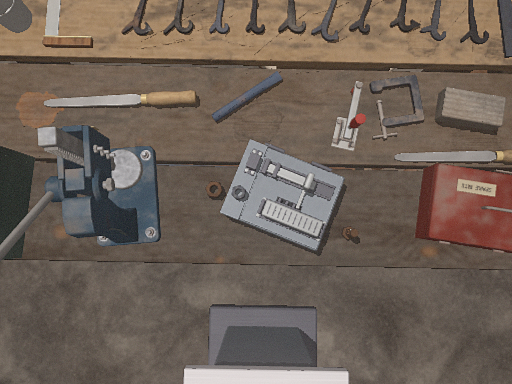

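View pics/scene0.png

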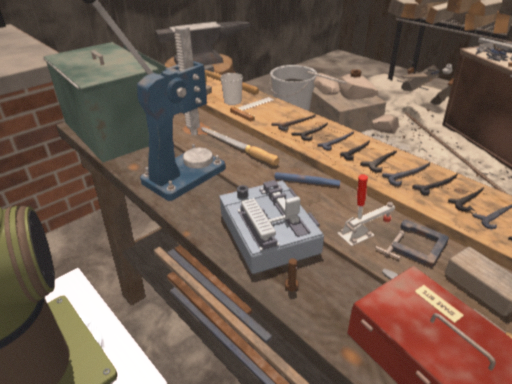

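The top view shows the box turned about 20° clockwise, with lid corners near (250,141), (343,177), (315,248) and (221,213). The treadle is near (290,217), the lug near (323,187), the rusty nut at (215,189) and the machine bolt at (349,233). An arbor press at the left, with a lever near (0,250)-(55,190), stands between the arm and the box. I'll enlarge the box in both views to fit its pose and triangulate the lever.

```bash
python3 - <<'E'
from h import *
a=cv2.imread("pics/top0.png")[130:260,200:370]; b=cv2.imread("pics/scene0.png")[170:300,210:340]
a=cv2.resize(a,None,fx=4.6,fy=4.6,interpolation=cv2.INTER_CUBIC);b=cv2.resize(b,None,fx=4.6,fy=4.6,interpolation=cv2.INTER_CUBIC)
cv2.imwrite("pics/ta.png",a);cv2.imwrite("pics/sb.png",b)
S=robot.get_image("scene");T=robot.get_image("top")
# press lever: plane-plane
def pl(im,p,q):
    o,d=ray(im,p);_,e=ray(im,q);return o,np.cross(d,e)
o1,n1=pl(T,(5,248),(45,200));o2,n2=pl(S,(100,5),(140,58))
for uv in [(5,248),(45,200)]:
    o,d=ray(T,uv);t=((o2-o)@n2)/(d@n2);print("lever",o+t*d)
for uv,n in [((182,28),"rack top")]:
    o,d=ray(S,uv)
    for x in (380,420,460):print(n,o+d*(x-o[0])/d[0])
for n,uv in [("press base near right",(158,240)),("press base far left",(70,135))]:print(n,onz(T,uv,20))
E
```

```text
lever [386.28395115 309.44264452 386.8396053 ]
lever [449.32013934 318.49024763 275.11326048]
rack top [380.          54.01836274 420.82880522]
rack top [420.         117.08727037 401.59026783]
rack top [460.         180.15617801 382.35173045]
press base near right [392.54534334 213.94356414  20.        ]
press base far left [594.37407461 394.58939173  20.        ]
```

View pics/ta.png

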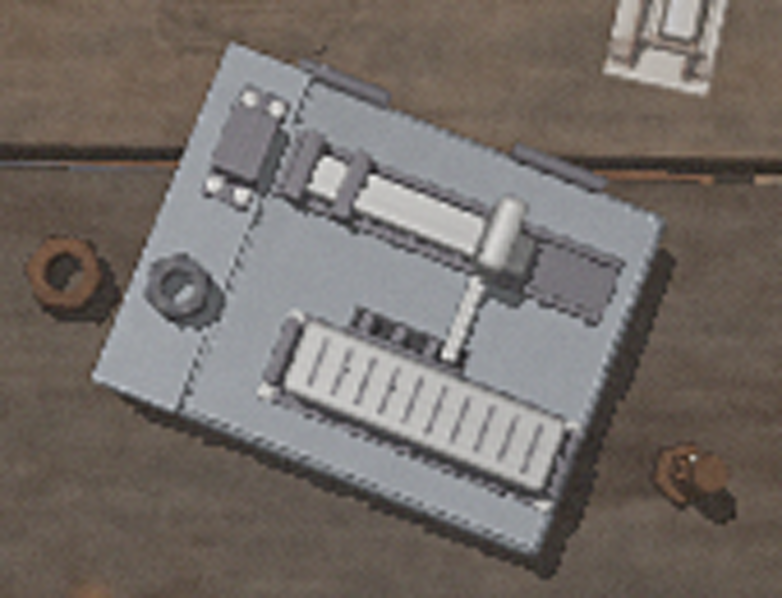

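View pics/sb.png

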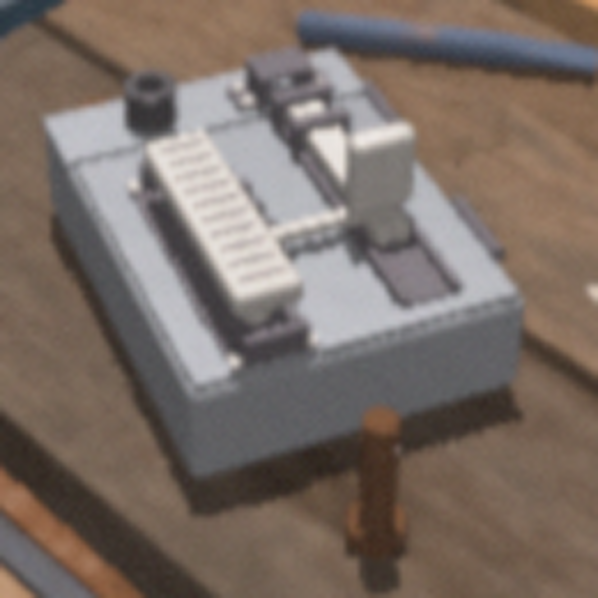

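Both crops agree: the lid corners, the ribbed treadle (top crop (288,375)-(568,430)) and the lug (top crop ~(513,200)) are clear. Next I fit the pose.

```bash
cat >> h.py <<'E'
def fit(S,T):
    from scipy.optimize import least_squares
    k=4.6
    t=[((75,95,55),(230,43)),((75,-100,55),(663,218)),((-75,-100,55),(545,553)),((-75,95,55),(93,380)),((-21,-88,85),(570,430)),((-51,-88,85),(548,493)),((-21,22,85),(305,318)),((-51,22,85),(286,378))]
    s=[((-75,95,55),(45,120)),((75,95,55),(332,50)),((75,-100,55),(522,298)),((-75,-100,55),(190,392)),((51,-42,105),(412,128))]
    def w(p,P): 
        c,q=np.cos(p[2]),np.sin(p[2]); P=np.array(P,float); return P@np.array([[c,q,0],[-q,c,0],[0,0,1]])+[p[0],p[1],0]
    tz=[a for a,_ in t]; sz=[a for a,_ in s]
    tu=np.array([b for _,b in t])/k+[200-.4,130-.4]; su=np.array([b for _,b in s])/k+[210-.4,170-.4]
    f=lambda p:np.r_[(proj(T,w(p,tz))-tu).ravel(),(proj(S,w(p,sz))-su).ravel()]
    r=least_squares(f,[450,10,-.35],loss="soft_l1"); return r.x,f(r.x).reshape(-1,2),w
E
python3 - <<'E'
from h import *
S=robot.get_image("scene");T=robot.get_image("top")
p,e,w=fit(S,T);print(p,np.round(e,1).tolist())
for n,P in dict(treadle=(-36,-33,85),lugback=(36,-42,90),mid=(0,-42,85)).items():print(n,w(p,P))
for n,uv in dict(small=(239.5,192.5),).items():print(n,onz(T,uv,74))
print("rusty",onz(T,(214,189),24),"bolt head",onz(T,(346.5,232),15),"bolt tip",onz(T,(354,232),65),onz(S,(292,288),0))
E
```

```text
[ 4.83848142e+02 -2.20797795e+01 -3.58969588e-01] [[0.1, -0.3], [2.2, -0.5], [-0.9, 1.3], [-0.0, 0.0], [0.3, -1.9], [-0.9, -0.0], [1.2, -0.1], [-0.8, 2.3], [-1.5, -0.4], [-0.3, -0.5], [0.9, -0.9], [-0.4, 0.1], [1.1, 1.1]]
treadle [438.54958681 -40.32918808  85.        ]
lugback [502.79847025 -74.0498194   90.        ]
mid [469.09313494 -61.40267065  85.        ]
small [483.04260569  56.50746072  74.        ]
rusty [493.23804408 108.3574762   24.        ] bolt head [ 415.283026   -151.02612652   15.        ] bolt tip [ 415.17219206 -155.52980696   65.        ] [ 413.61493127 -161.77179398    0.        ]
```

>>> send_rows(
  targets=[
    [[0,-1,-1],[0,0,0],-0.26],
    [[0,-1,-1],[0,0,0],-0.26],
    [[0,-1,-1],[0,0,0],-0.26],
    [[0,-1,0],[0,0,0],-0.26],
    [[0,-1,0],[0,0,0],-0.26],
  ],
  force=20,
)

```text
clock: 1.32
ee_pos: [133.0, 531.8, 293.2]
eef_rot: [-0.001, 0.122, 0.993, -0.002]
wrist_force: [0.2, 0.4, 0.9]
finger_gap: 0.706
```

>>> send_rows(
  targets=[
    [[0,-1,0],[0,0,0],-0.26],
    [[0,-1,0],[0,0,0],-0.26],
    [[0,-1,0],[0,0,0],-0.26],
    [[0,-1,0],[0,0,0],-0.26],
    [[0,-1,0],[0,0,0],-0.26],
  ],
)

```text
clock: 1.73
ee_pos: [107.7, 430.6, 295.7]
eef_rot: [0.0, 0.122, 0.993, -0.0]
wrist_force: [-0.0, 0.4, 0.3]
finger_gap: 0.632
```

>>> send_rows(
  targets=[
    [[-0.5,-1,0],[0,0,0.3],-0.26],
    [[-1,-1,0],[0,0,0.5],-0.26],
    [[-1,-1,0],[0,0,0.5],-0.26],
    [[-1,0,0],[0,0,0.5],-0.26],
    [[-1,0,0],[0,0,0.5],-0.26],
  ],
)

```text
clock: 2.15
ee_pos: [172.6, 336.4, 296.8]
eef_rot: [0.0, 0.259, 0.966, 0.002]
wrist_force: [0.9, -0.2, 0.3]
finger_gap: 0.631
```

>>> send_rows(
  targets=[
    [[-1,0,0],[0,0,0.5],-0.26],
    [[-1,0,0],[0,0,0.5],-0.26],
    [[-1,0,0],[0,0,0.5],-0.26],
    [[-1,0,0],[0,0,0.5],-0.26],
    [[-1,0,0],[0,0,0.5],-0.26],
  ],
)

```text
clock: 2.57
ee_pos: [255.3, 272.6, 298.2]
eef_rot: [0.001, 0.407, 0.913, 0.005]
wrist_force: [-0.7, 0.5, 0.8]
finger_gap: 0.632
```

>>> send_rows(
  targets=[
    [[-1,0,0],[0,0,0.6],-0.26],
    [[-1,0,0],[0,0,0.6],-0.26],
    [[-1,0,0],[0,0,0.6],-0.26],
    [[-1,0,0],[0,0,0.6],-0.26],
    [[-1,0,0],[0,0,0.6],-0.26],
  ],
)

```text
clock: 2.98
ee_pos: [312.7, 185.3, 298.7]
eef_rot: [0.001, 0.572, 0.821, 0.006]
wrist_force: [0.3, -0.7, -0.6]
finger_gap: 0.631
```

>>> send_rows(
  targets=[
    [[-1,0,0],[0,0,0.6],-0.26],
    [[-1,0,0],[0,0,0.6],-0.26],
    [[-1,0,0],[0,0,0.6],-0.26],
    [[-1,0,0],[0,0,0.6],-0.26],
    [[-1,0,0],[0,0,0.6],-0.26],
  ],
)

```text
clock: 3.4
ee_pos: [333.9, 83.0, 298.8]
eef_rot: [0.0, 0.716, 0.698, 0.007]
wrist_force: [0.6, 0.2, 0.5]
finger_gap: 0.631
```

>>> send_rows(
  targets=[
    [[-1,0,0],[0,0,0.6],-0.26],
    [[-1,0,0],[0,0,0.6],-0.26],
    [[-1,0,0],[0,0,0.6],-0.26],
    [[-1,0,0],[0,0,0.6],-0.26],
    [[-1,0,0],[0,0,0.4],-0.26],
  ],
)

```text
clock: 3.82
ee_pos: [315.7, -19.8, 298.4]
eef_rot: [0.0, 0.827, 0.562, 0.008]
wrist_force: [0.6, -0.3, 0.3]
finger_gap: 0.627
```

>>> send_rows(
  targets=[
    [[-0.1,1,0],[0,0,-0.15],-0.26],
    [[-0.1,1,0],[0,0,0],-0.26],
    [[-0.1,1,0],[0,0,0],-0.26],
    [[-0.1,1,0],[0,0,0],-0.26],
    [[-0.1,1,0.5],[0,0,0],-0.26],
  ],
)

```text
clock: 4.23
ee_pos: [406.8, -70.5, 294.3]
eef_rot: [0.006, 0.825, 0.565, 0.012]
wrist_force: [-0.0, -0.1, 0.5]
finger_gap: 0.628
```

>>> send_rows(
  targets=[
    [[0,1,1],[0,0,0],-0.26],
    [[0,1,1],[0,0,0],-0.26],
    [[0,0.8,1],[0,0,0],-0.26],
    [[0,0,1],[0,0,0],-0.26],
    [[0,0,0],[0,0,0],-0.26],
  ],
)

```text
clock: 4.65
ee_pos: [466.6, -93.8, 213.6]
eef_rot: [0.007, 0.826, 0.564, 0.013]
wrist_force: [-0.2, 0.2, -1.3]
finger_gap: 0.63
```

```bash
cat > chk.py <<'E'
from h import *
import sys
S=robot.get_image("scene");T=robot.get_image("top");W=robot.get_image("wrist");o=robot.get_obs()
p,_,w=fit(S,T)
c,q=np.cos(p[2]),np.sin(p[2]); d=o["ee_pos"]-[p[0],p[1],0]
m=rot(o["eef_rot"]).as_matrix()
print("TCP box",c*d[0]+q*d[1],-q*d[0]+c*d[1],d[2],"yaw err",np.degrees(np.arctan2(m[1,1],m[0,1])-p[2]),"tilt",m[:2,2],"clock",o["clock"])
px=W["pixels"].copy()
for P,col in [((-75,-100,55),0),((75,-100,55),0),((75,95,55),0),((-75,95,55),0),((-51,-88,85),1),((-21,-88,85),1),((-21,22,85),1),((-51,22,85),1),((21,-42,105),2),((51,-42,105),2),((21,-30,105),2),((51,-30,105),2)]:
    u=proj(W,w(p,P))[0]; cv2.circle(px,tuple(int(round(x)) for x in u),3,[(0,0,255),(0,255,0),(255,0,0)][col],1)
cv2.imwrite(f"pics/w{sys.argv[1]}.png",px)
E
python3 chk.py 1
```

```text
TCP box 11.073434335395751 -72.95565576994659 219.22276236557323 yaw err -0.7341853623744857 tilt [0.03902294 0.00013743] clock 4.8
```

View pics/w1.png

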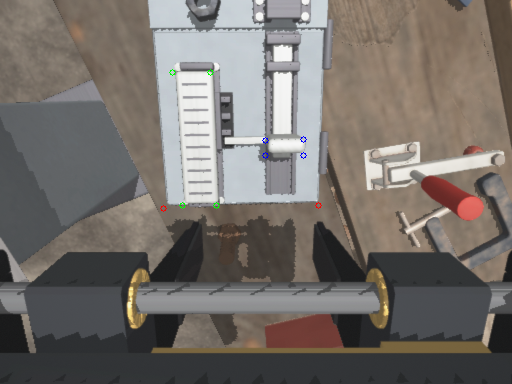

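The wrist view shows the overlay within about 3 px on the lid corners (165,207)/(320,205) and the lug (285,145). The treadle's far end is off by about 5 px. The fit is good enough. Next I correct the tilt and the sideways offset, then descend.

>>> send_rows(
  targets=[
    [[0.2,-0.55,0],[0.3,-0.12,-0.1],-0.26],
    [[0.1,0,0.8],[0,0,0],-0.26],
    [[0,0,0.9],[0,0,0],-0.26],
    [[0,0,0.9],[0,0,0],-0.26],
    [[0,0,0],[0,0,0],-0.26],
  ],
)

```text
clock: 5.22
ee_pos: [465.0, -85.4, 178.7]
eef_rot: [0.009, 0.822, 0.57, 0.006]
wrist_force: [-1.0, 0.8, -1.1]
finger_gap: 0.629
```

```bash
python3 chk.py 2
```

```text
TCP box 6.911581318980048 -65.83238278934584 182.4593896544493 yaw err 0.023782364063881498 tilt [ 0.02572749 -0.00870991] clock 5.3667
```

View pics/w2.png

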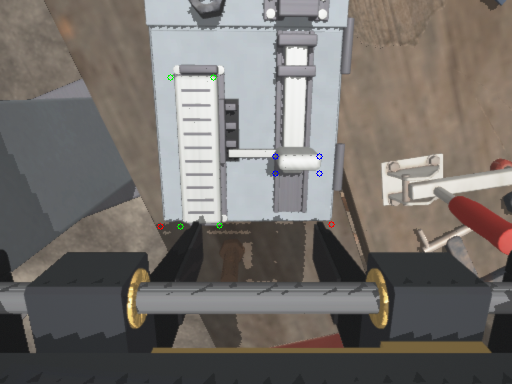

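>>> send_rows(
  targets=[
    [[0,-0.3,0.5],[0.3,0,0],-0.26],
    [[0,-0.1,0.9],[0.2,0,0],-0.26],
    [[0,0,0.9],[0,0,0],-0.26],
    [[0,0,0.5],[0,0,0],-0.26],
    [[0,0,0],[0,0,0],-0.26],
  ],
)

```text
clock: 5.78
ee_pos: [462.4, -84.1, 132.0]
eef_rot: [-0.011, 0.822, 0.57, -0.007]
wrist_force: [0.0, 0.2, -1.0]
finger_gap: 0.631
```

```bash
python3 chk.py 3
```

```text
TCP box 3.215561037431236 -65.41736171991246 134.4043990722583 yaw err 0.016591814772233163 tilt [-0.01969891  0.00972434] clock 5.9333
```

>>> send_rows(
  targets=[
    [[0,-0.15,0.6],[-0.18,0,0],-0.26],
    [[0,0,0.6],[0,0,0],-0.26],
    [[0,0,0.1],[0,0,0],-0.26],
    [[0,0,0],[0,0,0],-0.26],
  ],
)

```text
clock: 6.27
ee_pos: [463.8, -84.2, 111.9]
eef_rot: [0.002, 0.822, 0.57, 0.003]
wrist_force: [0.3, 0.1, 1.0]
finger_gap: 0.627
```

```bash
python3 chk.py 4; python3 - <<'E'
from h import *
S=cam("scene")["pixels"]; cv2.imwrite("pics/s4.png",cv2.resize(S[150:300,190:360],None,fx=4,fy=4,interpolation=cv2.INTER_CUBIC))
E
```

```text
TCP box 3.5178943882363995 -65.13753469987238 112.52515180787388 yaw err 0.011762715999505393 tilt [ 0.00895298 -0.00036309] clock 6.4167
```

View pics/s4.png

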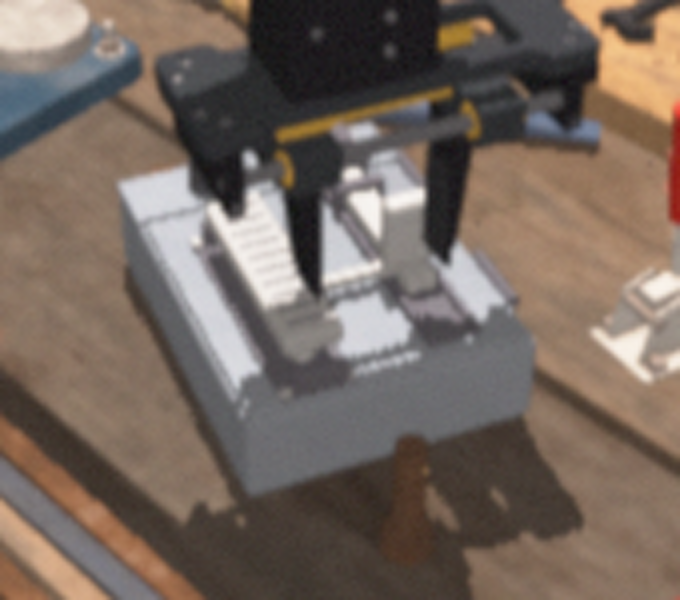

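The scene crop shows the left fingertip near (318,293), close to the treadle's right edge. The right tip is at (443,260), to the right of the lug plate (385-425). I'll compare these with projections.

```bash
python3 - <<'E'
from h import *
S=robot.get_image("scene");T=robot.get_image("top");o=robot.get_obs();p,_,w=fit(S,T)
m=rot(o["eef_rot"]).as_matrix();e=o["ee_pos"]
c=lambda P:np.round((proj(S,P)-[190,150])*4+1.5).astype(int).tolist()
for y in (-42,-36,-30,30,36,42):print(y,c(e+m@[0,y,19]), c(e+m@[-10,y,19]), c(e+m@[10,y,19]))
print("treadle near",c(w(p,[(-51,-88,85),(-21,-88,85)])),"lug",c(w(p,[(21,-42,105),(51,-42,105),(21,-42,67),(51,-42,67)])))
cv2.imwrite("pics/t5.png",cv2.resize(T["pixels"][130:260,200:370],None,fx=4.6,fy=4.6,interpolation=cv2.INTER_CUBIC)); print(e,o["finger_gap"])
E
```

```text
-42 [[289, 290]] [[297, 303]] [[281, 277]]
-36 [[301, 286]] [[309, 300]] [[293, 273]]
-30 [[313, 283]] [[321, 296]] [[304, 270]]
30 [[430, 251]] [[440, 263]] [[421, 238]]
36 [[442, 247]] [[451, 260]] [[432, 235]]
42 [[453, 244]] [[463, 257]] [[444, 232]]
treadle near [[282, 341], [343, 324]] lug [[386, 210], [443, 196], [384, 272], [439, 257]]
[464.22667821 -84.28866717 112.51570259] 0.6314670893138847
```

The projections agree: the inner faces are at ±30, and the tips overlap both parts. I'll widen a little, centre, then press.

>>> send_rows(
  targets=[
    [[0,-0.25,0],[0,0,0],-0.39],
    [[0,0,0],[0,0,0],-0.39],
    [[0,0,0.4],[0,0,0],-0.39],
    [[0,0,0.3],[0,0,0],-0.39],
    [[0,0,0],[0,0,0],-0.39],
  ],
)

```text
clock: 6.98
ee_pos: [460.6, -82.8, 99.5]
eef_rot: [0.004, 0.822, 0.57, 0.005]
wrist_force: [0.4, 0.9, 3.5]
finger_gap: 0.695
```

```bash
python3 -c "
from h import *
import time
o=robot.get_obs();print(o['ee_pos'],o['wrist_force'],o['finger_gap'])
cam('top');o=robot.get_obs();print(o['ee_pos'],o['wrist_force'],rot(o['eef_rot']).as_matrix()[:2,2])"
```

```text
[460.62180458 -82.84400011  99.45340625] [0.37826899 0.85482255 3.52261161] 0.6949626902153174
[460.65254397 -82.85639764  99.88047971] [-0.28359913  0.51590204  3.22550254] [ 0.01261767 -0.00159302]
```

>>> send_rows(
  targets=[
    [[0,0,0.25],[0,0,0],-0.39],
    [[0,0,0.12],[0,0,0],-0.39],
    [[0,0,0],[0,0,0],-0.39],
  ],
)

```text
clock: 7.28
ee_pos: [461.2, -83.0, 93.7]
eef_rot: [0.004, 0.822, 0.57, 0.004]
wrist_force: [-1.2, -0.2, 6.2]
finger_gap: 0.694
```

```bash
python3 chk.py 6; python3 - <<'E'
from h import *
S=cam("scene")["pixels"]; cv2.imwrite("pics/s6.png",cv2.resize(S[150:300,190:360],None,fx=4,fy=4,interpolation=cv2.INTER_CUBIC)); o=robot.get_obs();print(o["ee_pos"],o["wrist_force"])
E
```

```text
TCP box 0.18732904641954562 -64.9774377855226 93.99868714862666 yaw err 0.02321400407588461 tilt [ 0.01185177 -0.00142706] clock 7.4333
[461.18500089 -82.96424436  94.01188431] [-2.59047006  1.38997746  5.80604893]
```

View pics/s6.png

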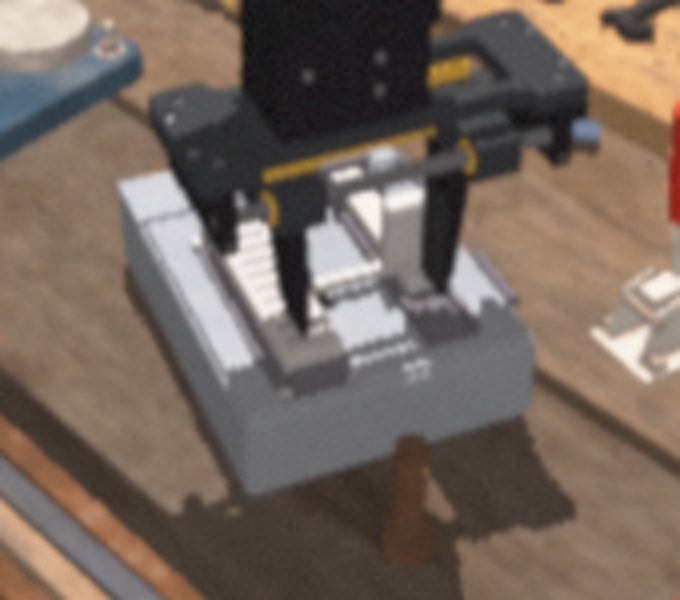

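The treadle is clearly down: its near corner moved to about (345,360), and the fingertip sits on the bar at (303,330). The right finger is behind the lug. Now I push.

>>> send_rows(
  targets=[
    [[0.35,0,0.02],[0,0,0],-0.39],
    [[0.35,0,0.02],[0,0,0],-0.39],
    [[0.3,0,0.02],[0,0,0],-0.39],
  ],
)

```text
clock: 7.73
ee_pos: [468.6, -67.7, 94.9]
eef_rot: [0.007, 0.821, 0.57, 0.002]
wrist_force: [-4.3, -5.2, 4.7]
finger_gap: 0.693
```

>>> send_rows(
  targets=[
    [[0.35,0,0.08],[0,0,0],-0.39],
    [[0.35,0,0.05],[0,0,0],-0.39],
  ],
)

```text
clock: 7.9
ee_pos: [473.8, -57.3, 93.9]
eef_rot: [0.01, 0.821, 0.571, -0.001]
wrist_force: [-3.8, -5.0, 7.0]
finger_gap: 0.69
```

>>> send_rows(
  targets=[
    [[0.35,0,0.03],[0,0,0],-0.39],
    [[0.35,0,0.03],[0,0,0],-0.39],
  ],
)

```text
clock: 8.07
ee_pos: [478.5, -46.8, 93.9]
eef_rot: [0.012, 0.821, 0.571, -0.004]
wrist_force: [-4.2, -4.9, 6.6]
finger_gap: 0.692
```

>>> send_rows(
  targets=[
    [[0.35,0,0.03],[0,0,0],-0.39],
    [[0.35,0,0.03],[0,0,0],-0.39],
  ],
)

```text
clock: 8.23
ee_pos: [483.2, -36.1, 93.7]
eef_rot: [0.014, 0.82, 0.572, -0.007]
wrist_force: [-3.9, -6.8, 6.6]
finger_gap: 0.694
```

```bash
python3 chk.py 7
```

```text
TCP box 4.457334935531857 -12.500924357669819 93.73197383167802 yaw err 0.4004001282894015 tilt [ 0.00564253 -0.03017819] clock 8.3833
```

>>> send_rows(
  targets=[
    [[0.3,-0.05,0.03],[0,0,0],-0.39],
    [[0.25,0,0.03],[0,0,0],-0.39],
  ],
)

```text
clock: 8.55
ee_pos: [485.1, -31.6, 93.9]
eef_rot: [0.019, 0.82, 0.572, -0.014]
wrist_force: [-16.0, -28.3, 13.3]
finger_gap: 0.695
```

The force jumped to 32 N at about 57 mm of travel, which fits the stop. I ease off and lift.

>>> send_rows(
  targets=[
    [[-0.15,0,0],[0,0,0],-0.39],
    [[0,0,-0.5],[0,0,0],-0.39],
    [[0,0,-1],[0,0,0],-0.39],
    [[0,0,-1],[0,0,0],-0.39],
    [[0,0,-1],[0,0,0],-0.39],
  ],
)

```text
clock: 8.97
ee_pos: [481.2, -31.6, 162.5]
eef_rot: [0.016, 0.82, 0.571, -0.018]
wrist_force: [-0.3, -0.3, -0.1]
finger_gap: 0.695
```

>>> send_rows(
  targets=[
    [[-0.5,0,-1],[0,0,0],-0.39],
    [[-0.5,0,-1],[0,0,0],-0.39],
    [[-0.5,0,-1],[0,0,0],-0.39],
    [[0,0,0],[0,0,0],-0.39],
  ],
)

```text
clock: 9.3
ee_pos: [472.3, -56.3, 230.9]
eef_rot: [0.017, 0.82, 0.573, -0.015]
wrist_force: [0.3, -0.1, -0.2]
finger_gap: 0.695
```

```bash
python3 - <<'E'
from h import *
S=robot.get_image("scene");T=robot.get_image("top");W=robot.get_image("wrist");p,_,w=fit(S,T)
s=S["pixels"].copy(); k=4
s=cv2.resize(s[160:290,200:360],None,fx=k,fy=k,interpolation=cv2.INTER_CUBIC)
ww=W["pixels"].copy()
# blue: lug at 0.044; green: treadle up
for P,col in [(w(p,[(x,2+d,105) for x in(21,51) for d in (0,12)]),(255,0,0)),(w(p,[(-51,-88,85),(-21,-88,85),(-51,22,85),(-21,22,85)]),(0,255,0))]:
    for u in proj(S,P): cv2.circle(s,tuple(int(v) for v in (u-[200,160])*k),3,col,1)
    for u in proj(W,P): cv2.circle(ww,tuple(int(v) for v in u),3,col,1)
s=cv2.resize(s,(480,390)); cv2.imwrite("pics/end.png",np.vstack([np.hstack([s[:,:400],cv2.resize(ww[:300],(400,390))])]))
for n in ["small_nut","rusty_nut","machine_bolt"]:print(n,robot.boxes_of("scene",n)[:1],robot.boxes_of("top",n)[:1])
o=robot.get_obs();print(o["clock"],o["ee_pos"],o["wrist_force"])
E
```

```text
small_nut [] [{'bbox': [232.1, 185.7, 14.5, 11.3], 'p': 0.63}]
rusty_nut [{'bbox': [261.8, 180.3, 27.7, 30.4], 'p': 0.6}] [{'bbox': [204.4, 182.7, 18.9, 13.8], 'p': 0.71}]
machine_bolt [{'bbox': [286.9, 260.9, 12.3, 32.6], 'p': 0.74}] []
9.75 [470.05983899 -54.96901104 224.76053903] [-0.0544621  -0.0234767   0.44024905]
```

View pics/end.png

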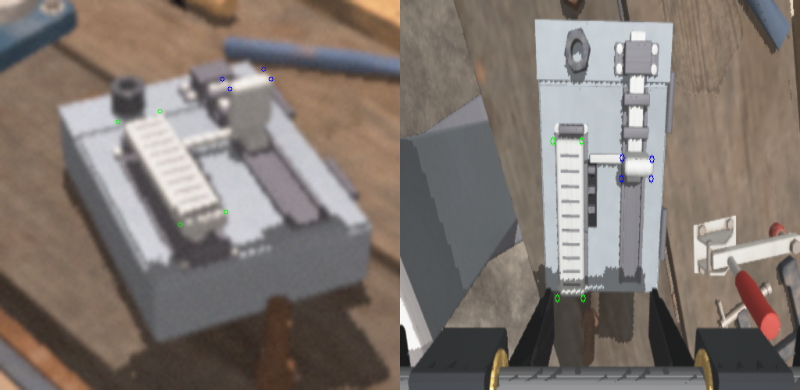

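The treadle's green markers match the raised height. The lug sits on the blue home markers (wrist view ~(637,165)) with the same small bias as before the push, and its arm is past the third tooth. The nuts and the machine bolt look unmoved, so I hand in.

```bash
python3 -c "
from plant import robot
print(robot.job_done())"
```

```text
the job is handed in; nothing more can be done
None
```

I pressed the treadle down about 10 mm with one fingertip and pushed the lug about 44 mm with the other. I then eased off, lifted clear and handed the job in at about 9.8 s. No verdict was reported, so success rests on my own checks:

- **Bolt:** The push met a hard stop at about 32 N, at the position where I expected fully home. In the last pictures the lug sits at its 44 mm position to within about 2 mm, and its arm is past the third tooth. I did not tug the bolt to test the lock.
- **Treadle:** It is back up to within what the pictures can resolve (about 2 mm). The wrist force is near zero and the fingers are clear of everything.
- **Loose parts:** The two nuts and the machine bolt look unmoved. The networks did not find every one in every view: the small nut was missed in the scene view and the machine bolt in the top view. The scene report for the rusty nut was a false hit on the lug. The other view of each matched its starting place to within about 4 px, roughly 7 mm.
- **Pose fit:** The fitted box position was about 3 mm off the wrist picture. I allowed for that offset throughout.

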